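Nest the mixing cups on the cup rack and close the keeper

ROBOT

A 6-joint arm with a two-finger parallel gripper is mounted at the origin on a cart in front of the work surface, level with it; the furniture and walls round the work are solid. World frame = base frame: x ahead of the robot, y to its left, z up, the work surface at z = 0. Lengths are in mm, angles in rad, forces in N, time in s.
With the tool pointing down it reaches from about 300 to 775 mm from the base axis. Payload 14.6 kg.
Tool frame: the origin (TCP) lies between the finger pads; the fingertips stand 19 mm ahead of it and the grasp point (between the pads) is the TCP; x points along the fingers, y is the direction in which the jaws open and shut, and the axes are right-handed (so a half turn about x gives the same grasp; the last joint's range is limited). The gripper opens to 94 mm and grips with 3 to 60 N. Pads are 16 mm wide; open, the fingers measure 119 mm over their backs; the gripper's body (75 mm by 177 mm) begins 78 mm behind the grasp point.
Start: joints at [-1.374, 0.3, 1.521, -0, 1.321, -0.067], TCP at [143.406, -530.965, 224.446] pointing down, gripper open.
Joint ranges: [-3.03, 3.03], [-0.79, 2.21], [0.23, 2.52], [-1.04, 4.18], [0, 3.07], [-2.55, 2.55]. Speed limits (rad/s): [2.22, 2.22, 2.57, 3.14, 3.14, 3.14].

INTERFACE

Orientations are given as [roll, pitch, yaw] about the fixed x, y, z axes, in that order (R = Rz(yaw) Ry(pitch) Rx(roll)).
In Python, from cell import manip gives the robot as it stands.
- The arm moves only by the tool jog_arm, never from a script. Its argument "series" is one flat list of numbers, 7 for each row, row after row: the turn, a rotation vector about the world's x, y, z in rad, then the shift along the world's x, y, z in m, then the opening, from -1 (shut) to 1 (fully open). A call has 1 to 20 rows; each row is the pose to reach, as a shift and turn from the pose commanded when the call began; what a row does not reach only later rows make up. A row lasts 1/8 s, in which the tool goes at most 62.5 mm and 10.7 degrees, less where a joint would pass 70% of its speed; a pose out of reach is approached as far as the arm can. A call with a gripper value outside its range is refused whole. The fingers move at their own pace and stop on an object; "squeeze" is the grip in N (left out, the last holds). Time passes only in rows, so rows that repeat a pose let the fingers close. It gives the time, the measured TCP pose, the force and the opening at its end, in the units of the state.
- manip.read_state(): the state, without advancing time (a new reading comes with each control period).
- manip.camera(name): name is "scene" or "top" or "wrist"; returns a dict with "color" (420x560x3 uint8, blue, green, red), "range_z" (420x560 float32, mm along the optical axis (not along the pixel's ray), 0 where there is no reading), "fx", "fy", "cx", "cy" (pixels), "pose" (4x4, takes a point from camera to world coordinates); the wrist camera has in their place "mount" (4x4, takes a point from camera to tool coordinates, whose origin is the TCP and whose axes are the tool frame's). Camera axes: x right, y down, z forward; pixel columns grow to the right and rows downward; lengths in mm; the calibration is good to about 2 mm. A picture is of the moment at which its call begins: read the wrist's pose just before it.
- manip.sign_off(): hands the job in, once; it reports no verdict.
The state is a dict: "clock": time; "joints": joint angles; "qd": joint speeds; "effort": joint torques, N m; "eef_pos": TCP position; "eef_rot": TCP orientation; "wrist_force": force on the tool from outside, world axes, zero at the start; "moment": the same for the moment, N m; "finger_gap": finger opening in mm.
Only numpy, scipy, OpenCV 4.12 (cv2) and the standard library are available. Lean on these libraries where they do the work, as an engineer would, in place of code of your own. Each camera call takes 0.05 s, during which the arm holds its last target.

TASK

Put the steel mixing cups away on their rack: tip the standing cup over so that it lies on the two rods with its mouth towards the other cup, then push it along the rods, over the base of the lying cup, until the two are nested fully home and the front cup is up against the stop plate. Then swing the keeper bar all the way across the rods behind the stack. Do not disturb the loose wooden block and the spanner beside the rack.

Things in the scene. Friction and masses are not known exactly. Their poses are not given: they have to be found in the camera images.
- rack: Cup rack fixed to the bench: wooden board 276 x 140 x 8 mm with two parallel steel rods (8 mm thick, 32 mm between centres, tops 24 mm above the bench, beginning at x = -132 mm) and a stop plate. Origin: on the bench, under the rods' centre line. x runs along the rods towards the stop plate, y to the left when facing the stop, z up.
- stop_face (a point): Centre line of the stop plate's face, at rack x = +125 mm, 55 mm above the bench; the plate is 90 mm wide, its top 90 mm above the bench.
- cup_a_mid (a point): Middle (half-way up, on the axis) of the lying cup: thin tapered steel, 85 mm high, 72 mm across the mouth, 50 mm near the base (edge rounded to a 42 mm flat), wall 2.5 mm, about 90 g. It lies on the rods, mouth towards the stop plate, 8 to 26 mm short of it. z axis: cup's axis, base to mouth (lying, it points along the rack's x and 9 degrees up).
- cup_b_mid (a point): Middle of the standing cup, identical; z axis from base to mouth. It stands mouth up on the rods near their free end, rim 109 mm above the bench. Pushed near the rim (about 1 N) it tips about its front base edge and falls to lie with base centre 43 mm, mouth centre 57 mm above the bench. Fully nested, its middle is about 18 mm behind the other's: the walls wedge and it goes no farther.
- keeper (a joint): Angle of the keeper, a flat steel bar on an upright pivot, its faces 40 and 48 mm above the bench. 0: along the rods, pointing away from the stop; negative: swung outward (to -0.45); +1.57: straight across the rods behind the nested stack (end stop 1.6). Positive is anticlockwise from above. Light friction (0.03 N m); stays where left. A cup in its way blocks it.
- keeper_pivot (a point): The keeper's pivot axis, 44 mm above the bench, at x = +4, y = +54 mm in the rack's frame (beside the rods). The bar is 9 mm wide and reaches 68 mm from here.
- keeper_knob (a point): Middle of the upright round knob, 12 mm across, on the keeper bar, 60 mm from its pivot; this point is 62 mm above the bench, the knob's top 72 mm.
- wood_block: Loose wooden block, 45 x 76 x 30 mm, on the bench beside the rack. A bystander, to be left alone.
- spanner: Loose small steel spanner, 23 x 135 x 4 mm, on the bench beside the rack. A bystander, to be left alone.
Not all that is in view belongs to the job. What is shaped like the part that bears cup_b_mid but black is not meant.

How it is judged:
By the outcome, as a careful person would: the job done as asked, in the order asked, and still so for the second after the job is handed in, with the robot touching nothing.
It also fails if it takes over 54 s, if anything falls off the work surface, if the arm or the gripper's body presses on something with over 40 N, if the wrist force passes 120 N, or if a joint passes its speed limit or range.

## Working session

There is one attempt and no reset: what is moved stays moved. The work goes in short steps, Python scripts to look and compute and a tool call to move; the robot and the scene stay as the last step left them, time stands still between calls to the robot, and variables do not carry over. Pictures are saved under pics/ and viewed, and the job is handed in when it is done.

Besides the shell and the picture viewer there is one more tool, called by a JSON object that holds its "fn" and its "kwargs". jog_arm: Moves the arm, as the interface text tells. Its arguments: {"type":"object","properties":{"series":{"type":"array","items":{"type":"number"}},"squeeze":{"type":"number"}},"required":["series"]}

```bash
mkdir -p pics; ls; cat > h.py <<'E'
import numpy as np, cv2, json
from cell import manip
def snap(n,tag):
    c=manip.camera(n); cv2.imwrite(f'pics/{tag}.png',c['color']); np.savez(f'pics/{tag}.npz',**{k:v for k,v in c.items()}); return c
def pts(c,T=None):
    z=c['range_z'].astype(float); h,w=z.shape; u,v=np.meshgrid(np.arange(w),np.arange(h))
    P=np.stack([(u-c['cx'])/c['fx']*z,(v-c['cy'])/c['fy']*z,z],-1)
    T=c['pose'] if T is None else T
    W=P@T[:3,:3].T+T[:3,3]; W[z==0]=np.nan; return W
E
python3 - <<'E'
from h import *
s=manip.read_state(); print(s)
for n in ('scene','top'):
    c=snap(n,n+'0'); print(n,c['fx'],c['cx'],c['cy'],c['pose'].round(3).tolist())
c=snap('wrist','wrist0'); print(c['mount'])
E
```

```text
pics
{'clock': 0.0, 'joints': array([-1.37361409e+00,  3.00457607e-01,  1.52158561e+00,  6.40101997e-06,
        1.32065938e+00, -6.66012463e-02]), 'qd': array([ 1.51130294e-03,  5.51393254e-04,  2.79035044e-05,  1.23858422e-04,
        9.87887587e-04, -1.22722448e-03]), 'effort': array([-5.47925611e-04, -5.31816208e+01, -3.52740633e+01,  7.08180713e-02,
        2.44169187e-02, -1.19804149e-04]), 'eef_pos': array([ 143.35657962, -530.74751678,  223.89179281]), 'eef_rot': array([-1.6429834 ,  1.56968636,  1.76239114]), 'wrist_force': array([0.66544182, 0.93758336, 0.63084875]), 'moment': array([ 0.022158  , -0.03632528, -0.02243436]), 'finger_gap': 93.85183657223183}
scene 468.74323998713965 274.59871985097396 211.02949409780385 [[-0.755, -0.293, 0.587, -35.582], [-0.655, 0.302, -0.692, 807.712], [0.025, -0.907, -0.42, 515.528], [0.0, 0.0, 0.0, 1.0]]
top 456.35727713855425 275.25318630518757 202.48885146983136 [[0.012, -0.988, 0.151, 468.791], [-0.999, -0.007, 0.032, 75.309], [-0.03, -0.151, -0.988, 916.741], [0.0, 0.0, 0.0, 1.0]]
[[ 3.44659784e-04 -2.61969023e-01  9.65076221e-01 -1.60405387e+02]
 [ 9.99999831e-01 -3.60870322e-04 -4.55090035e-04 -4.24208339e-01]
 [ 4.67486858e-04  9.65076215e-01  2.61968854e-01 -7.59919076e+01]
 [ 0.00000000e+00  0.00000000e+00  0.00000000e+00  1.00000000e+00]]
```

View pics/scene0.png

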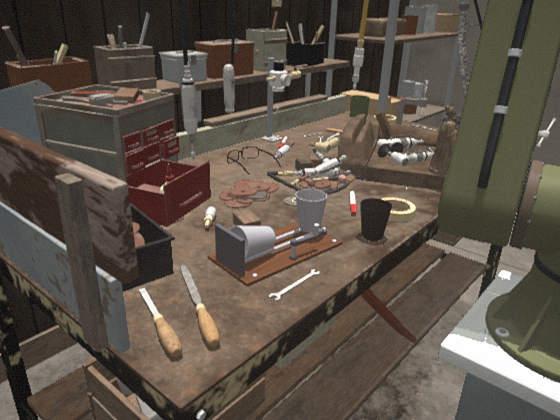

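View pics/top0.png

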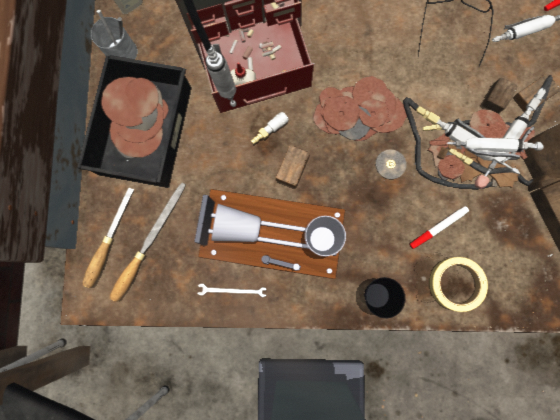

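View pics/wrist0.png

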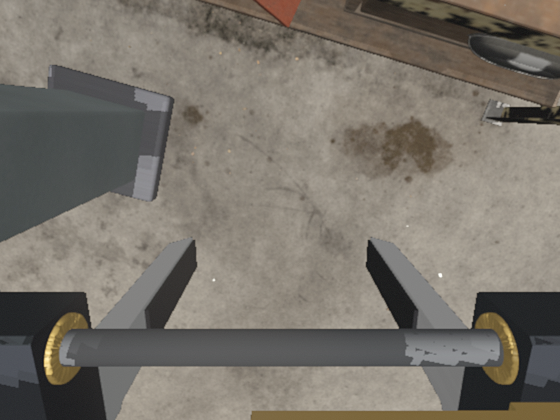

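The top view shows the rack with its stop plate at (205,220), the lying cup at about (236,224), the standing steel cup at (324,236), and the keeper from (265,260) to (297,267). The wooden block is at (292,167), the spanner at (232,291) and the black decoy cup at (383,297). The scene view agrees. Next I'll measure.

```bash
python3 - <<'E'
from h import *
im=cv2.imread('pics/top0.png')
cv2.imwrite('pics/topz.png',cv2.resize(im[180:305,185:355],None,fx=4.6,fy=4.6,interpolation=cv2.INTER_CUBIC))
im=cv2.imread('pics/scene0.png')
cv2.imwrite('pics/scz.png',cv2.resize(im[180:305,200:400],None,fx=4,fy=4,interpolation=cv2.INTER_CUBIC))
c=dict(np.load('pics/top0.npz')); W=pts(c)
for n,(u,v) in dict(b1=(211,192),b2=(343,208),b3=(335,274),b4=(201,257),cupbrim=(324,217),cupbfloor=(324,236),cupa=(236,224),stop=(207,220),pivot=(266,260),knob=(297,267),block=(292,167),spanner=(232,291),bench=(180,310),rod1=(280,226),rod2=(280,241)).items(): print(n,W[v,u].round(1))
m=(W[...,2]>98)&(W[...,2]<118); m[:180]=0;m[300:]=0;m[:,:185]=0;m[:,355:]=0
p=W[m]; print('rim',len(p)); 
import scipy.optimize as so
r=so.least_squares(lambda q:np.hypot(p[:,0]-q[0],p[:,1]-q[1])-q[2],[p[:,0].mean(),p[:,1].mean(),35],loss='soft_l1');print(r.x,p[:,2].mean(),r.cost)
E
```

```text
b1 [628.4 235.5   7. ]
b2 [ 5.986e+02 -3.230e+01  4.000e-01]
b3 [466.7 -14.5   7.9]
b4 [496.9 251.4   5. ]
cupbrim [567.3  13.9 104.6]
cupbfloor [539.2   8.5  31.2]
cupa [556.  174.4  78.6]
stop [565.6 232.8  55.5]
pivot [491.3 119.2  51.3]
knob [478.6  61.2  74.5]
block [676.4  71.3  27.8]
spanner [431.  187.9   2.5]
bench [ 3.927e+02  2.903e+02 -3.000e-01]
rod1 [558.8  94.1  21.1]
rod2 [529.1  93.7  25. ]
rim 272
[533.94004848  12.32758664  33.89097871] 105.93049966643726 112.89595956878244
```

View pics/topz.png

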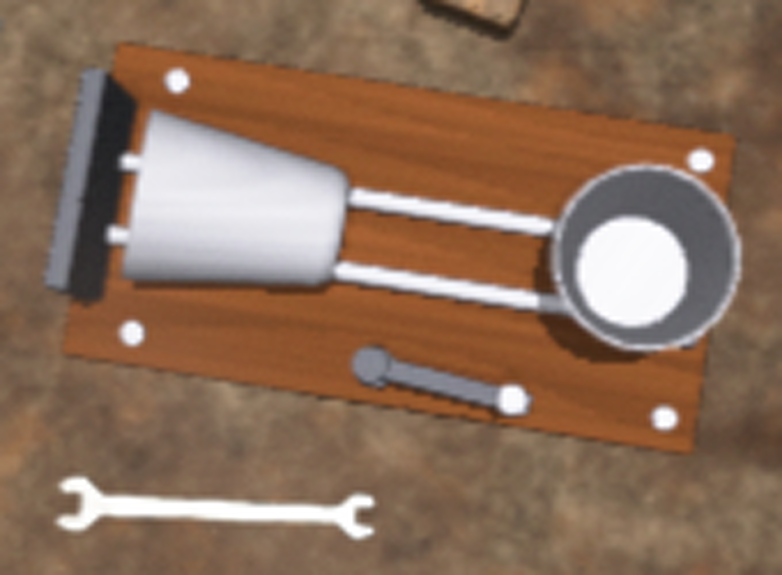

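View pics/scz.png

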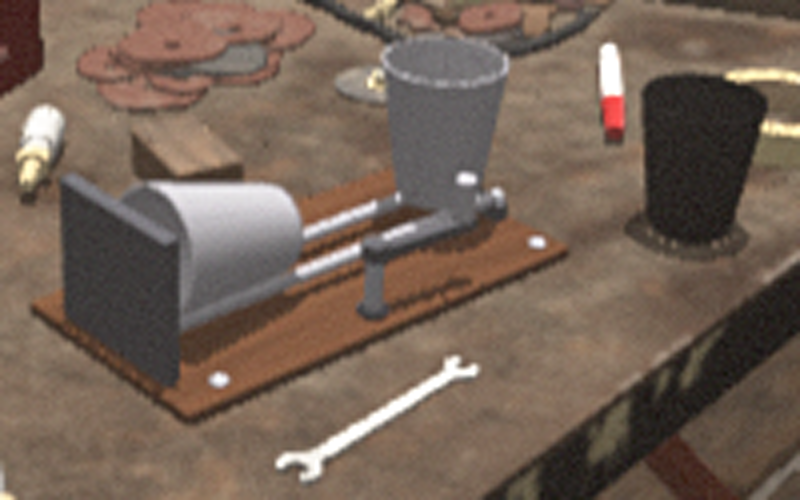

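```bash
cat >> h.py <<'E'
def proj(c,u,v,z):
    T=c['pose']; d=T[:3,:3]@np.array([(u-c['cx'])/c['fx'],(v-c['cy'])/c['fy'],1.]); o=T[:3,3]; return o+d*(z-o[2])/d[2]
E
python3 - <<'E'
from h import *
import scipy.optimize as so
c=dict(np.load('pics/top0.npz'))
Z=lambda x,y,z:proj(c,185+(x+.5)/4.6-.5,180+(y+.5)/4.6-.5,z)
C=np.array([Z(*p,8) for p in [(118,42),(735,133),(690,453),(65,355)]]); print(C.round(1))
print([np.linalg.norm(C[i]-C[(i+1)%4]).round(1) for i in range(4)])
s=dict(p=Z(372,366,48),k=Z(512,399,72),rimB=Z(646,258,109),floorB=Z(632,271,27),
 rod1a=Z(355,197,24),rod1b=Z(550,227,24),rod2a=Z(340,271,24),rod2b=Z(540,302,24),
 st1=Z(94,70,90),st2=Z(56,288,90), cA_basetop=Z(345,180,55))
for k,v in s.items(): print(k,v.round(1))
# second view: scene
c2=dict(np.load('pics/scene0.npz'))
Y=lambda x,y,z:proj(c2,200+(x+.5)/4-.5,180+(y+.5)/4-.5,z)
for n,p in dict(c1=(32,306,8),c3=(567,247,8),c4=(190,418,8),knob=(466,179,72),piv=(376,242,48),rimBc=(446,66,109),rimL=(382,64,109),rimR=(509,66,109)).items(): print('sc',n,Y(*p).round(1))
E
```

```text
[[634.9 237.    8. ]
 [596.4 -34.2   8. ]
 [458.8 -13.6   8. ]
 [497.2 255.4   8. ]]
[np.float64(273.9), np.float64(139.2), np.float64(271.8), np.float64(138.9)]
p [492.9 120.4  48. ]
k [479.8  63.1  72. ]
rimB [533.5  12.5 109. ]
floorB [534.6  12.1  27. ]
rod1a [565.3 130.   24. ]
rod1b [553.2  46.6  24. ]
rod2a [533.5 135.9  24. ]
rod2b [521.3  50.8  24. ]
st1 [608.4 231.7  90. ]
st2 [520.9 243.7  90. ]
cA_basetop [568.9 132.3  55. ]
sc c1 [626.5 242.2   8. ]
sc c3 [456.1 -10.2   8. ]
sc c4 [492.2 261.    8. ]
sc knob [475.9  66.5  72. ]
sc piv [493.6 119.4  48. ]
sc rimBc [525.6  21.7 109. ]
sc rimL [553.   44.5 109. ]
sc rimR [500.3  -3.1 109. ]
```

```bash
cat >> h.py <<'E'
from scipy.spatial.transform import Rotation as Ro
YAW=1.429; O=np.array([545.9,108.8,0.])
RR=Ro.from_euler('z',YAW).as_matrix()
def r2w(x,y,z=0): return O+RR@np.array([x,y,z])
def w2r(p): return (np.asarray(p)-O)@RR
def toolT(s):
    T=np.eye(4);T[:3,:3]=Ro.from_euler('xyz',s['eef_rot']).as_matrix();T[:3,3]=s['eef_pos'];return T
E
python3 - <<'E'
from h import *
s=manip.read_state();T=toolT(s);print(T.round(3))
# yaw needed so tool y = +-rack y
for sg in (1,-1):
    ty=sg*RR[:,1]; a=np.arctan2(ty[1],ty[0])-np.arctan2(T[1,1],T[0,1]); print(sg,(a+np.pi)%(2*np.pi)-np.pi)
for p in [(-165,0,114),(-97,0,109),(30,0,43),(4,54,44)]: print(p,r2w(*p).round(1),(r2w(*p)-s['eef_pos']).round(1))
E
```

```text
[[-0.00000e+00  2.61000e-01 -9.65000e-01  1.43364e+02]
 [ 1.00000e-03 -9.65000e-01 -2.61000e-01 -5.30792e+02]
 [-1.00000e+00 -1.00000e-03 -0.00000e+00  2.24015e+02]
 [ 0.00000e+00  0.00000e+00  0.00000e+00  1.00000e+00]]
1 -1.9763647855463358
-1 1.1652278680434573
(-165, 0, 114) [522.6 -54.5 114. ] [ 379.2  476.2 -110. ]
(-97, 0, 109) [532.2  12.8 109. ] [ 388.8  543.6 -115. ]
(30, 0, 43) [550.1 138.5  43. ] [ 406.8  669.3 -181. ]
(4, 54, 44) [493.  120.4  44. ] [ 349.6  651.2 -180. ]
```

{"fn": "jog_arm", "kwargs": {"series": [0,0,0.2,0.06,0.08,0.03,-0.3,0,0,0.4,0.12,0.16,0.06,-0.6,0,0,0.6,0.18,0.23,0.08,-1,0,0,0.8,0.23,0.31,0.08,-1,0,0,1.0,0.28,0.39,0.08,-1,0,0,1.165,0.33,0.46,0.08,-1,0,0,1.165,0.37,0.53,0.08,-1,0,0,1.165,0.394,0.58,0.08,-1,0,0,1.165,0.394,0.58,0.08,-1,0,0,1.165,0.394,0.58,0.08,-1,0,0,1.165,0.394,0.58,0.08,-1,0,0,1.165,0.394,0.58,0.08,-1,0,0,1.165,0.394,0.58,0.08,-1,0,0,1.165,0.394,0.58,0.08,-1], "squeeze": 10}}

```text
clock: 1.9
eef_pos: [537.0, 48.3, 304.3]
eef_rot: [-0.99, 1.57, -2.704]
wrist_force: [-0.1, -0.8, 0.1]
finger_gap: 0.7
```

```bash
python3 - <<'E'
from h import *
s=manip.read_state();T=toolT(s); c=snap('wrist','w1'); Tc=T@c['mount']
np.savez('pics/w1p.npz',T=Tc); print(s['clock'],s['eef_pos'],w2r(s['eef_pos']).round(1),T.round(3),s['joints'].round(3),s['qd'].round(3))
E
```

```text
1.9 [537.04788186  48.34251207 304.31594356] [-6.110e+01  2.000e-01  3.043e+02] [[-0.00000e+00  9.90000e-01 -1.42000e-01  5.37048e+02]
 [-0.00000e+00 -1.42000e-01 -9.90000e-01  4.83430e+01]
 [-1.00000e+00 -0.00000e+00  0.00000e+00  3.04316e+02]
 [ 0.00000e+00  0.00000e+00  0.00000e+00  1.00000e+00]] [ 0.022  0.227  1.428 -0.     1.487  0.164] [-0.012 -0.008  0.001  0.002 -0.001  0.002]
```

View pics/w1.png

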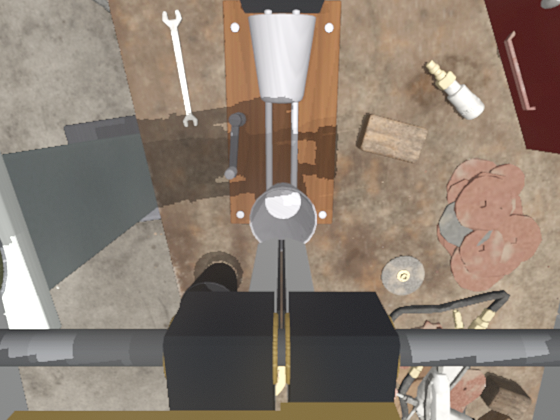

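The wrist view shows the rack straight on: lying cup at (282,58), keeper from (238,119) to (231,172), standing cup's rim round (283,215), block at (393,138) and spanner at (182,70). I'll zoom in for exact pixels.

```bash
python3 - <<'E'
from h import *
im=cv2.imread('pics/w1.png')
cv2.imwrite('pics/w1z.png',cv2.resize(im[90:240,190:360],None,fx=4,fy=4,interpolation=cv2.INTER_CUBIC))
cv2.imwrite('pics/w1y.png',cv2.resize(im[0:140,210:360],None,fx=4,fy=4,interpolation=cv2.INTER_CUBIC))
E
```

```text
(no output)
```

View pics/w1z.png

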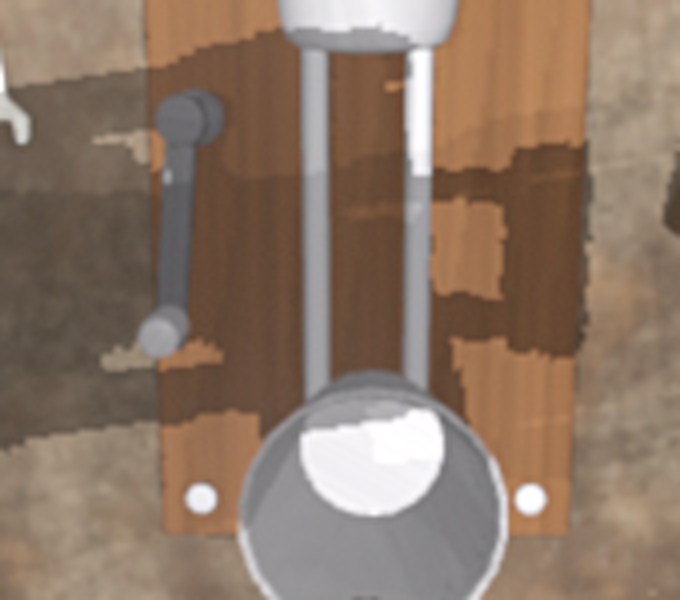

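View pics/w1y.png

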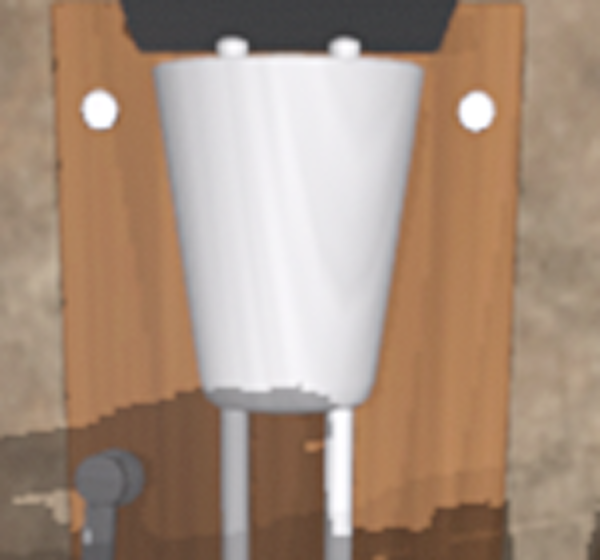

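```bash
python3 - <<'E'
from h import *
c=dict(np.load('pics/w1.npz')); c['pose']=np.load('pics/w1p.npz')['T']
Z=lambda x,y,z:w2r(proj(c,190+(x+.5)/4-.5,90+(y+.5)/4-.5,z)).round(1)
Y=lambda x,y,z:w2r(proj(c,210+(x+.5)/4-.5,0+(y+.5)/4-.5,z)).round(1)
print('corner',Z(162,533,8),Z(570,535,8),'far corners',Y(53,5,8),Y(523,5,8))
print('rods',Z(315,100,24),Z(422,100,24),Z(316,370,24),Z(417,370,24))
print('pivot',Z(183,117,48),'knob',Z(160,336,72))
print('rim L,R',Z(239,512,109),Z(507,505,109),'rim front',Z(372,392,109), 'floor',Z(372,445,27))
print('stop foot',Y(150,50,8),Y(432,50,8),'stop rod ends',Y(232,45,20))
print('cupA mouth',Y(155,70,57),Y(423,70,57),'top',Y(290,58,90),'base',Y(290,410,43),Y(290,395,60))
W=pts(c); 
k=(np.abs(W[...,2]-70)<4); 
r=(W-O)@RR
m=(r[...,2]>64)&(r[...,2]<78)&(np.abs(r[...,0]+56)<20)&(np.abs(r[...,1]-57)<15)
print('knob depth',m.sum(),r[m].mean(0))
m=(r[...,2]>15)&(r[...,2]<30)&(r[...,0]>-60)&(r[...,0]<10)
for sg in(1,-1):
    q=r[m&(np.abs(r[...,1]-16*sg)<8)]; print('rod',len(q),np.median(q,0))
m=(r[...,2]>101)&(r[...,2]<120)&(r[...,0]<-40)&(r[...,0]>-150)&(abs(r[...,1])<50)
q=r[m]; print('rim z',len(q),np.median(q,0),q.min(0),q.max(0))
E
```

```text
corner [-133.7   70.9    8. ] [-134.6  -69.4    8. ] far corners [139.3  68.6   8. ] [139.1 -68.9   8. ]
rods [10.5 16.2 24. ] [ 10.5 -16.6  24. ] [-73.5  16.7  24. ] [-73.5 -15.7  24. ]
pivot [ 6.  53.6 48. ] knob [-53.9  59.2  72. ]
rim L,R [-94.9  34.5 109. ] [-93.  -36.9 109. ] rim front [-62.2  -1.  109. ] floor [-97.6  -1.3  27. ]
stop foot [127.4  40.6   8. ] [127.3 -42.6   8. ] stop rod ends [125.7  15.9  20. ]
cupA mouth [110.6  35.   57. ] [110.5 -35.7  57. ] top [105.5  -0.5  90. ] base [24.7 -0.6 43. ] [28.3 -0.6 60. ]
knob depth 96 [-54.34493717  58.78192228  71.29281378]
rod 390 [-23.98321989  15.72546298  23.17919208]
rod 345 [-25.22618248 -15.75513275  23.56858602]
rim z 515 [-95.9931584   -3.50338646 108.39749706] [-124.02308995  -36.79353434  101.02725218] [-61.96708367  33.89312415 111.25097439]
```

{"fn": "jog_arm", "kwargs": {"series": [0,0,0,-0.007,-0.055,-0.03,-1,0,0,0,-0.014,-0.106,-0.07,-1,0,0,0,-0.014,-0.106,-0.12,-1,0,0,0,-0.014,-0.106,-0.16,-1,0,0,0,-0.014,-0.106,-0.19,-1,0,0,0,-0.014,-0.106,-0.19,-1,0,0,0,-0.014,-0.106,-0.19,-1]}}

```text
clock: 2.82
eef_pos: [523.8, -57.5, 116.0]
eef_rot: [1.534, 1.569, -0.179]
wrist_force: [0.1, 0.0, 0.2]
finger_gap: 0.2
```

```bash
python3 - <<'E'
from h import *
s=manip.read_state();print(s['clock'],s['eef_pos'],w2r(s['eef_pos']).round(1),s['wrist_force'].round(2)); c=snap('wrist','w2');c=snap('scene','s2')
im=c['color'];cv2.imwrite('pics/s2z.png',cv2.resize(im[130:300,200:400],None,fx=3.5,fy=3.5))
E
```

```text
2.825 [523.84324157 -57.50485971 115.98387676] [-167.8   -1.7  116. ] [0.08 0.05 0.18]
```

View pics/s2z.png

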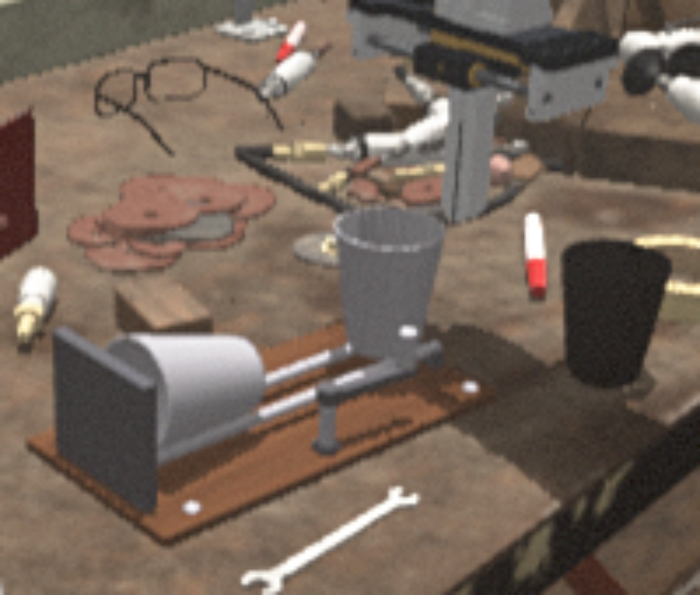

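View pics/w2.png

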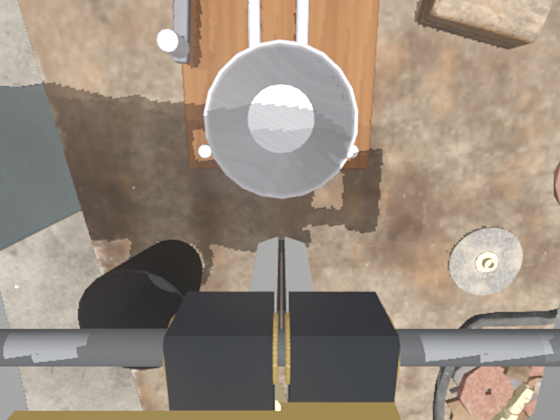

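{"fn": "jog_arm", "kwargs": {"series": [0,0,0,0.0014,0.01,0,-1,0,0,0,0.0028,0.02,0,-1,0,0,0,0.0035,0.025,0,-1,0,0,0,0.0042,0.03,0,-1,0,0,0,0.005,0.035,0,-1,0,0,0,0.0057,0.04,0,-1,0,0,0,0.0064,0.045,0,-1,0,0,0,0.0071,0.05,0,-1,0,0,0,0.0078,0.055,0,-1,0,0,0,0.0085,0.06,0,-1,0,0,0,0.0092,0.064,0,-1,0,0,0,0.0097,0.068,0,-1,0,0,0,0.0102,0.072,0,-1,0,0,0,0.0108,0.076,0,-1,0,0,0,0.0108,0.076,0,-1,0,0,0,0.0108,0.076,0,-1]}}

```text
clock: 4.92
eef_pos: [534.2, 19.0, 114.5]
eef_rot: [0.458, 1.571, -1.255]
wrist_force: [0.1, 0.1, -0.8]
finger_gap: 0.8
```

```bash
python3 - <<'E'
from h import *
s=manip.read_state();print(s['clock'],s['eef_pos'],w2r(s['eef_pos']).round(1),s['wrist_force'].round(2)); T=toolT(s);c=snap('wrist','w3');np.savez('pics/w3p.npz',T=T@c['mount']);c=snap('scene','s3')
im=c['color'];cv2.imwrite('pics/s3z.png',cv2.resize(im[130:300,200:400],None,fx=3.5,fy=3.5))
E
```

```text
4.925 [534.21384449  18.98657393 114.45537395] [-90.6  -1.1 114.5] [ 0.05  0.1  -0.82]
```

View pics/s3z.png

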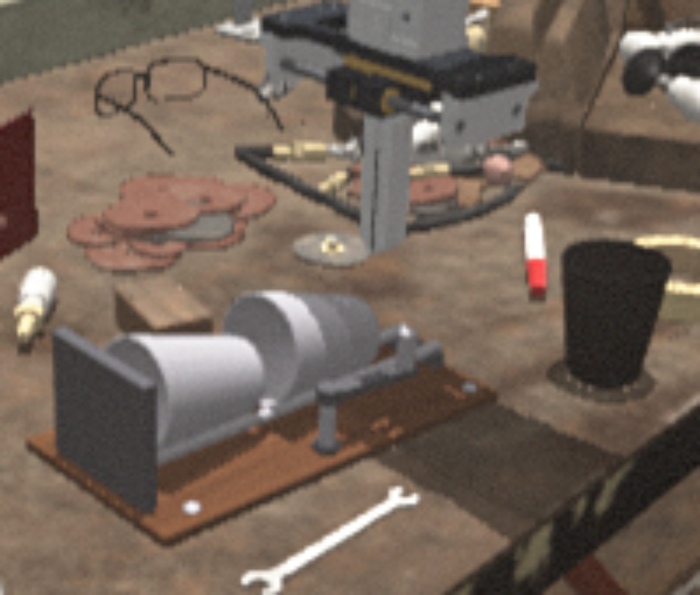

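View pics/w3.png

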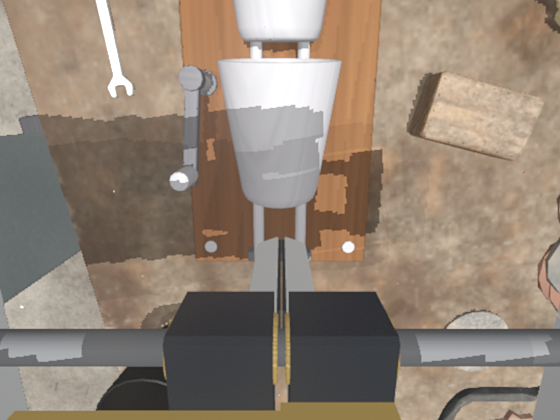

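The cup has fallen cleanly onto the rods, mouth towards the other cup; in the wrist view its mouth is at row 62 and its base at row 207, column 280. Next I'll measure the base and plan the push.

```bash
python3 - <<'E'
from h import *
c=dict(np.load('pics/w3.npz')); c['pose']=np.load('pics/w3p.npz')['T']
for z in (43,62): print(z,w2r(proj(c,280,207,z)).round(1))
print('mouth L R',w2r(proj(c,219,66,57)).round(1),w2r(proj(c,341,64,57)).round(1))
print('base L R',w2r(proj(c,243,195,43)).round(1),w2r(proj(c,316,195,43)).round(1))
r=(pts(c)-O)@RR
for v in range(60,225,12): print(v,r[v,280].round(1))
print('A base',[r[v,280].round(1).tolist() for v in range(20,60,6)])
E
```

```text
43 [-78.3  -0.1  43. ]
62 [-73.1  -0.2  62. ]
mouth L R [11.  35.3 57. ] [ 12.  -35.8  57. ]
base L R [-69.8  25.2  43. ] [-69.8 -24.7  43. ]
60 [18.8 -0.2 21.6]
72 [ 4.4 -0.4 89.4]
84 [-1.3 -0.4 89.2]
96 [-7.  -0.4 88.3]
108 [-12.9  -0.3  84.7]
120 [-19.   -0.3  83.6]
132 [-25.4  -0.3  82.3]
144 [-32.1  -0.3  78.5]
156 [-38.8  -0.3  78.3]
168 [-46.1  -0.3  75.5]
180 [-53.4  -0.2  74. ]
192 [-61.1  -0.2  71.6]
204 [-69.6  -0.2  67.5]
216 [-95.3   0.    8.6]
A base [[32.2, -0.4, 70.3], [29.5, -0.4, 69.8], [26.8, -0.3, 68.2], [24.3, -0.3, 66.0], [31.1, -0.1, 7.6], [27.1, -0.1, 8.3], [23.1, -0.1, 8.9]]
```

{"fn": "jog_arm", "kwargs": {"series": [0.1,-0.0143,0,-0.003,-0.015,0,-1,0.2,-0.0286,0,-0.005,-0.03,0,-1,0.3465,-0.0495,0,-0.005,-0.03,-0.02,-1,0.3465,-0.0495,0,-0.005,-0.03,-0.045,-1,0.3465,-0.0495,0,-0.005,-0.03,-0.0575,-1,0.3465,-0.0495,0,-0.005,-0.03,-0.0575,-1,0.3465,-0.0495,0,-0.005,-0.03,-0.0575,-1]}}

```text
clock: 5.9
eef_pos: [529.7, -10.7, 57.8]
eef_rot: [3.138, 1.221, 1.426]
wrist_force: [0.1, 0.4, -0.1]
finger_gap: 0.4
```

```bash
python3 - <<'E'
from h import *
s=manip.read_state();print(s['clock'],s['eef_pos'],w2r(s['eef_pos']).round(1),s['wrist_force'].round(2),(RR.T@toolT(s)[:3,:3]).round(3),s['joints'].round(2)); T=toolT(s);c=snap('wrist','w4');np.savez('pics/w4p.npz',T=T@c['mount']);c=snap('scene','s4')
im=c['color'];cv2.imwrite('pics/s4z.png',cv2.resize(im[130:300,200:400],None,fx=3.5,fy=3.5))
E
```

```text
5.9 [529.68002701 -10.7382065   57.82469457] [-120.6   -0.8   57.8] [ 0.12  0.45 -0.06] [[ 0.343  0.    -0.939]
 [-0.001 -1.    -0.001]
 [-0.939  0.001 -0.343]] [-0.25  0.48  1.75  0.42  1.   -0.35]
```

View pics/s4z.png

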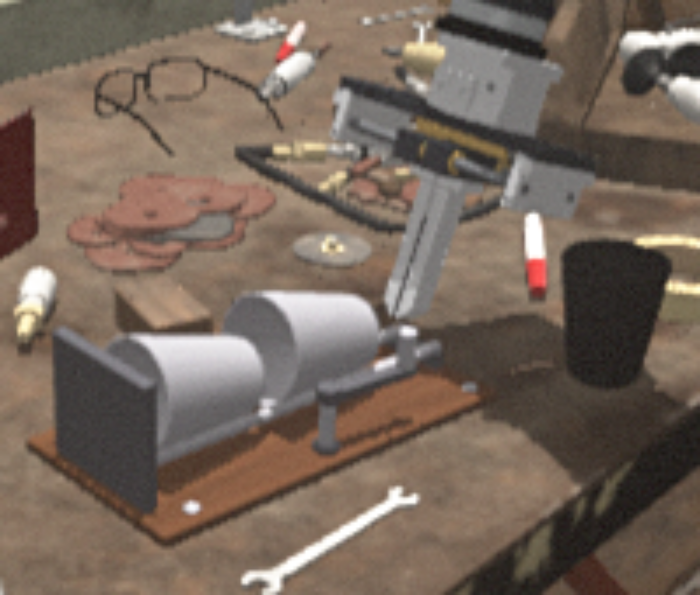

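View pics/w4.png

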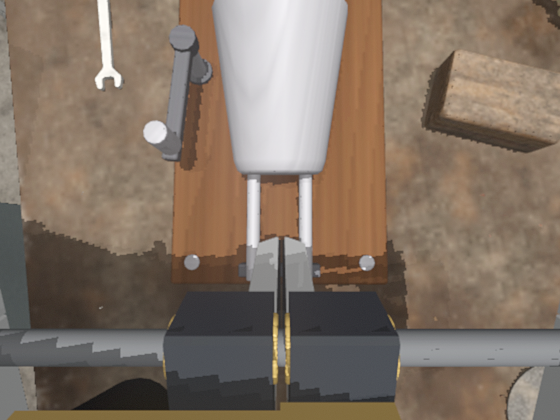

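{"fn": "jog_arm", "kwargs": {"series": [0,0,0,0.0015,0.012,0,-1,0,0,0,0.003,0.022,0,-1,0,0,0,0.0036,0.027,0,-1,0,0,0,0.0043,0.032,0,-1,0,0,0,0.005,0.037,0,-1,0,0,0,0.0057,0.042,0,-1,0,0,0,0.0064,0.047,0,-1,0,0,0,0.0071,0.052,0,-1,0,0,0,0.0078,0.057,0,-1,0,0,0,0.0085,0.062,0,-1,0,0,0,0.0085,0.062,0,-1]}}

```text
clock: 7.38
eef_pos: [537.7, 51.4, 56.9]
eef_rot: [-3.141, 1.221, 1.43]
wrist_force: [0.3, 0.8, -0.1]
finger_gap: 0.5
```

```bash
cat > look.py <<'E'
from h import *
import sys
t=sys.argv[1]
s=manip.read_state();print(s['clock'],w2r(s['eef_pos']).round(1),'F rack',(s['wrist_force']@RR).round(2),s['joints'].round(2)); T=toolT(s);c=snap('wrist','w'+t);np.savez(f'pics/w{t}p.npz',T=T@c['mount']);c=snap('scene','s'+t)
im=c['color'];cv2.imwrite(f'pics/s{t}z.png',cv2.resize(im[130:300,200:400],None,fx=3.5,fy=3.5))
E
python3 look.py 5
```

```text
7.375 [-58.    0.   56.9] F rack [ 0.86 -0.14 -0.14] [-0.13  0.48  1.75  0.43  0.96 -0.25]
```

View pics/s5z.png

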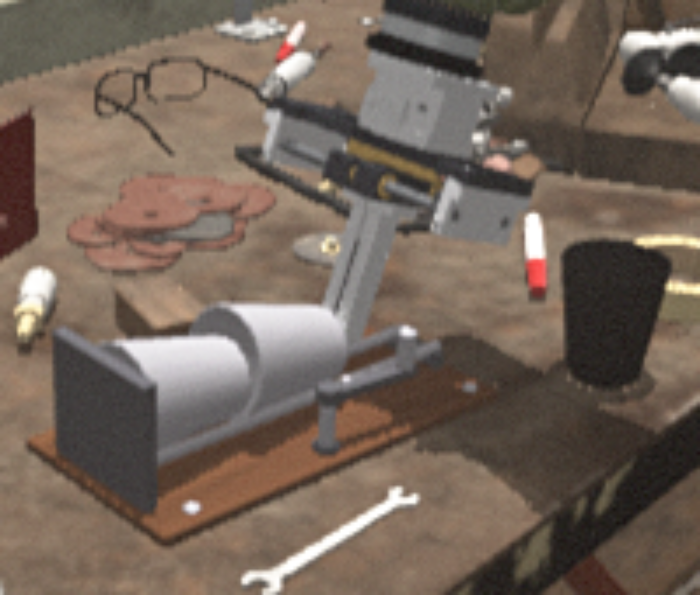

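View pics/w5.png

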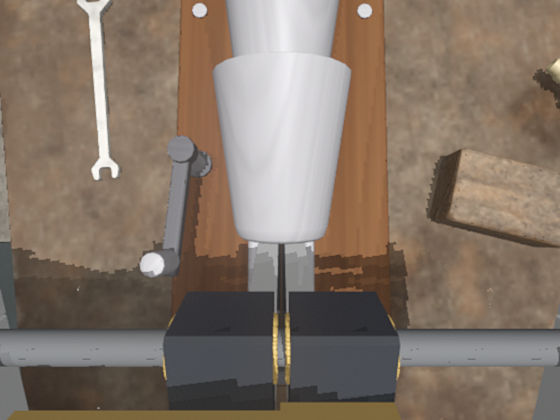

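Cup B's mouth is riding over A's base, centred. I'll keep pushing.

{"fn": "jog_arm", "kwargs": {"series": [0,0,0,0.0007,0.005,0,-1,0,0,0,0.0014,0.01,0,-1,0,0,0,0.0021,0.015,0,-1,0,0,0,0.0028,0.02,0,-1,0,0,0,0.0036,0.025,0,-1,0,0,0,0.0043,0.03,0,-1,0,0,0,0.005,0.035,0,-1,0,0,0,0.0057,0.04,0,-1,0,0,0,0.0064,0.045,0,-1,0,0,0,0.0071,0.05,0,-1,0,0,0,0.0078,0.054,0,-1,0,0,0,0.0078,0.054,0,-1]}}

```text
clock: 8.98
eef_pos: [545.5, 105.4, 56.9]
eef_rot: [-3.141, 1.221, 1.43]
wrist_force: [0.3, 0.3, 0.2]
finger_gap: 0.9
```

```bash
python3 look.py 6
```

```text
8.975 [-3.5 -0.1 56.9] F rack [ 0.31 -0.24  0.24] [-0.03  0.49  1.73  0.44  0.93 -0.15]
```

View pics/s6z.png

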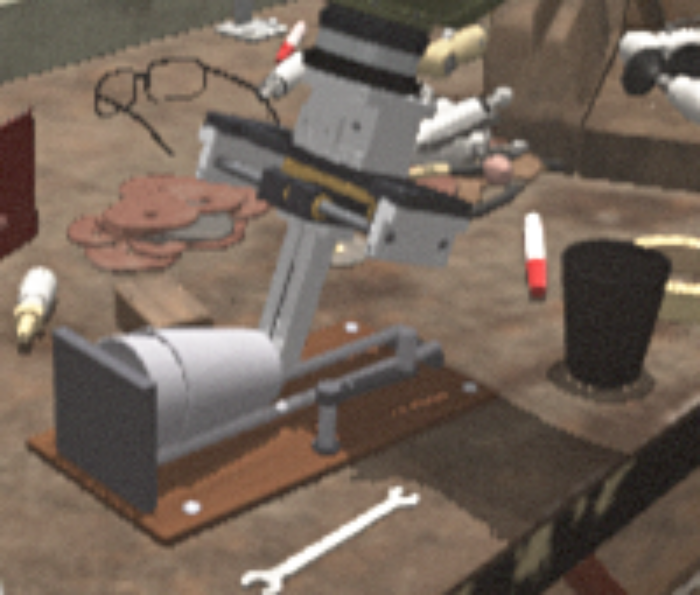

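View pics/w6.png

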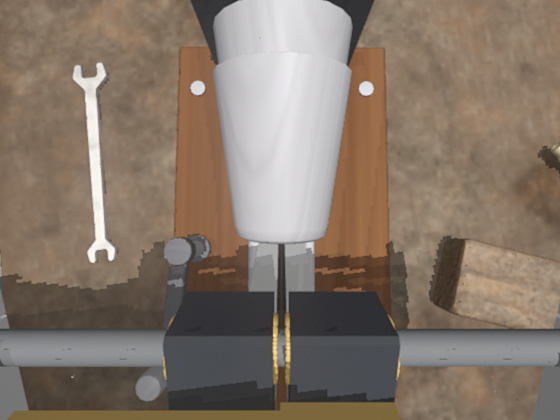

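{"fn": "jog_arm", "kwargs": {"series": [0,0,0,0.0003,0.002,0,-1,0,0,0,0.0006,0.004,0,-1,0,0,0,0.0009,0.006,0,-1,0,0,0,0.0011,0.008,0,-1,0,0,0,0.0011,0.008,0,-1]}}

```text
clock: 9.7
eef_pos: [546.6, 112.8, 56.9]
eef_rot: [3.141, 1.221, 1.429]
wrist_force: [-0.5, -3.7, 1.1]
finger_gap: 0.2
```

```bash
python3 look.py 7; python3 - <<'E'
from h import *
c=dict(np.load('pics/w7.npz')); c['pose']=np.load('pics/w7p.npz')['T']
im=c['color']; cv2.imwrite('pics/w7z.png',cv2.resize(im[0:250,180:390],None,fx=2.3,fy=2.3))
E
```

```text
9.7 [ 4.1 -0.2 56.9] F rack [-3.72 -0.03  1.09] [-0.02  0.49  1.72  0.44  0.93 -0.14]
```

View pics/w7z.png

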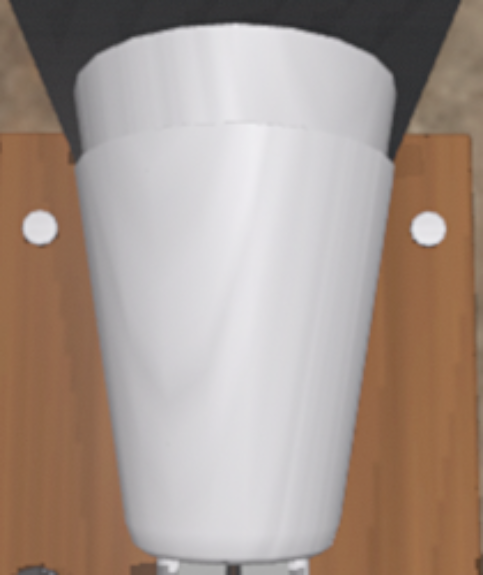

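{"fn": "jog_arm", "kwargs": {"series": [0,0,0,0.0001,0.001,0,-1,0,0,0,0.0003,0.002,0,-1,0,0,0,0.0004,0.003,0,-1]}}

```text
clock: 10.18
eef_pos: [547.0, 114.0, 56.9]
eef_rot: [3.14, 1.224, 1.427]
wrist_force: [-6.7, -26.4, 9.4]
finger_gap: 0.3
```

```bash
python3 look.py 8; python3 - <<'E'
from h import *
c=dict(np.load('pics/w8.npz')); c['pose']=np.load('pics/w8p.npz')['T']
r=(pts(c)-O)@RR
for v in range(0,250,6): print(v,r[v,281].round(1))
im=c['color']; cv2.imwrite('pics/w8z.png',cv2.resize(im[0:250,180:390],None,fx=2.3,fy=2.3))
E
```

```text
10.175 [ 5.3 -0.4 56.9] F rack [-27.11   2.94   9.39] [-0.01  0.49  1.72  0.43  0.93 -0.14]
0 [126.   -0.2  87.1]
6 [125.7  -0.2  83.4]
12 [125.5  -0.2  79.5]
18 [112.8  -0.2  94.6]
24 [111.2  -0.2  92.9]
30 [108.5  -0.2  93. ]
36 [106.1  -0.2  92.6]
42 [104.3  -0.2  91. ]
48 [102.1  -0.2  90.3]
54 [100.   -0.2  89.1]
60 [96.4 -0.2 90.9]
66 [94.1 -0.2 90.1]
72 [91.4 -0.2 90.3]
78 [89.7 -0.2 88.2]
84 [87.1 -0.2 88. ]
90 [84.5 -0.2 88. ]
96 [82.3 -0.2 86.9]
102 [80.  -0.2 85.7]
108 [77.4 -0.2 85.6]
114 [75.3 -0.2 84. ]
120 [72.5 -0.2 84.1]
126 [70.1 -0.2 83.4]
132 [67.6 -0.2 82.5]
138 [65.  -0.2 82.1]
144 [62.4 -0.2 82.1]
150 [60.3 -0.2 79.6]
156 [57.6 -0.2 79.4]
162 [55.2 -0.2 77.9]
168 [52.5 -0.2 77.4]
174 [49.9 -0.2 76.8]
180 [47.2 -0.1 75.9]
186 [44.5 -0.1 75.5]
192 [42.  -0.1 73.3]
198 [39.1 -0.1 74.6]
204 [36.4 -0.1 74.1]
210 [33.7 -0.1 72.7]
216 [31.  -0.1 71.8]
222 [28.2 -0.1 71.3]
228 [25.5 -0.1 69.1]
234 [22.7 -0.1 68.7]
240 [19.9 -0.1 67.5]
246 [17.  -0.1 65.5]
```

View pics/w8z.png

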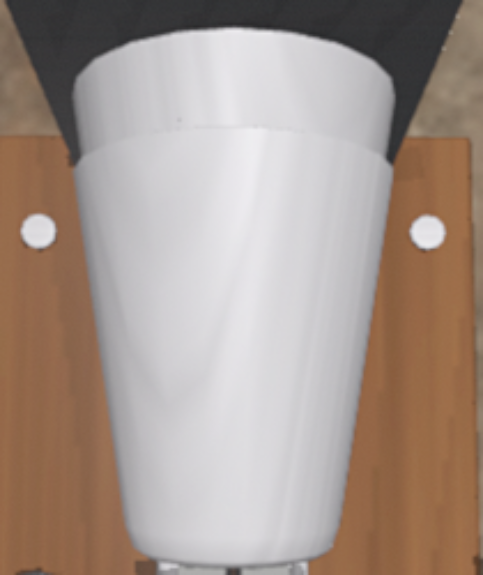

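View pics/s8z.png

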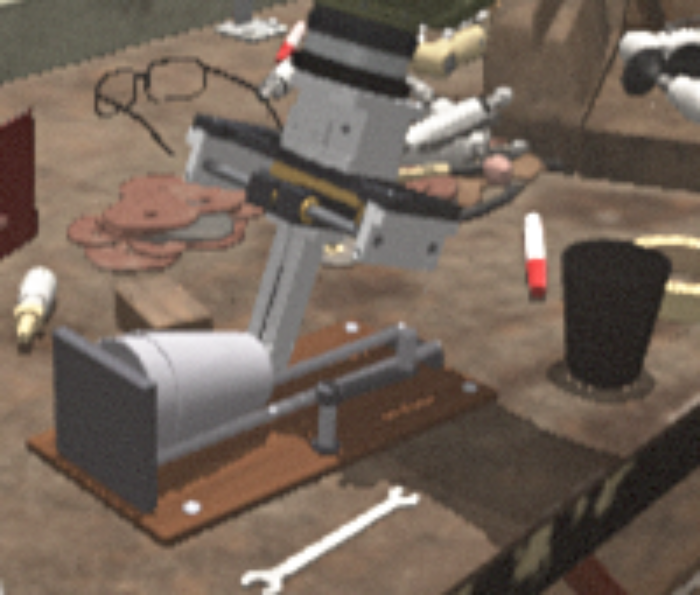

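Cup A's lower rim is at the stop, its top rim at x of about 114 and B's at about 97, so the offset is 17–18 mm. The push force rose to 27 N with hardly any travel, so the stack is wedged home. I'll back off and move over the knob.

{"fn": "jog_arm", "kwargs": {"series": [0,0,0,-0.001,-0.008,0,-1,0,0,0,-0.004,-0.03,0.002,-1,-0.1,0.0143,0,-0.008,-0.055,0.03,-1,-0.2,0.0286,0,-0.009,-0.061,0.06,-0.4,-0.3465,0.0495,0,-0.03,-0.058,0.075,-0.2,-0.3465,0.0495,0,-0.055,-0.054,0.075,-0.2,-0.3465,0.0495,0,-0.0675,-0.0525,0.075,-0.2,-0.3465,0.0495,0,-0.0675,-0.0525,0.075,-0.2,-0.3465,0.0495,0,-0.0675,-0.0525,0.075,-0.2]}}

```text
clock: 11.4
eef_pos: [480.1, 63.3, 131.9]
eef_rot: [2.776, 1.571, 1.063]
wrist_force: [0.2, 0.5, -0.8]
finger_gap: 37.8
```

```bash
python3 look.py 9; python3 - <<'E'
from h import *
c=dict(np.load('pics/w9.npz')); c['pose']=np.load('pics/w9p.npz')['T']; print(manip.read_state()['finger_gap'])
c=snap('top','t9');cv2.imwrite('pics/t9z.png',cv2.resize(c['color'][150:315,185:355],None,fx=4,fy=3.6))
E
```

```text
11.4 [-54.4  58.7 131.9] F rack [ 0.52 -0.08 -0.77] [0.06 0.26 1.81 0.   1.08 0.2 ]
37.43708775521726
```

View pics/w9.png

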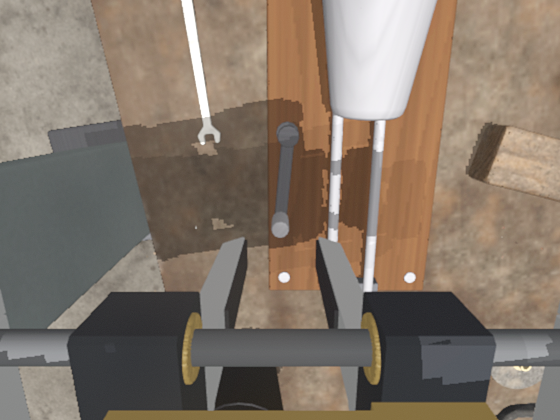

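View pics/s9z.png

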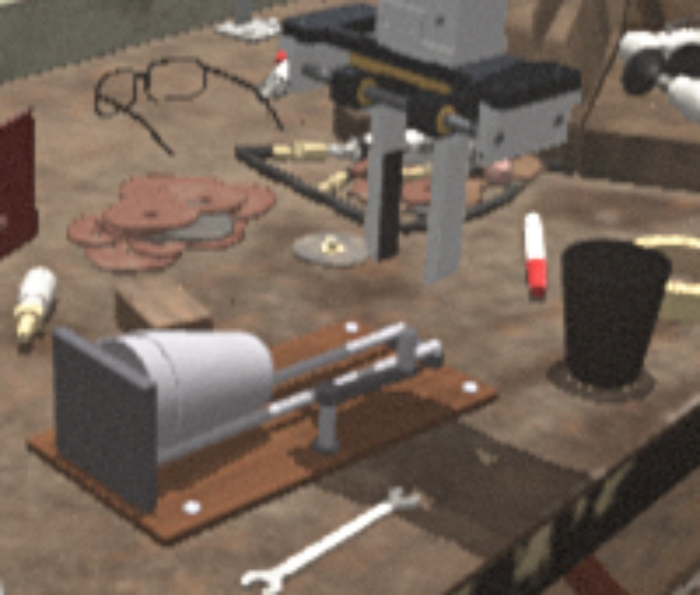

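```bash
python3 - <<'E'
from h import *
c=dict(np.load('pics/w9.npz')); c['pose']=np.load('pics/w9p.npz')['T']
print('knob',w2r(proj(c,280,230,72)).round(1),'pivot',w2r(proj(c,288,132,48)).round(1),'base',w2r(proj(c,369,117,43)).round(1))
r=(pts(c)-O)@RR
m=(r[...,2]>66)&(r[...,2]<78)&(np.abs(r[...,0]+54)<14)&(np.abs(r[...,1]-58)<12)
print(m.sum(),np.median(r[m],0))
E
```

```text
knob [-54.9  59.7  72. ] pivot [ 7.8 54.2 48. ] base [17.7 -2.  43. ]
258 [-53.50503223  59.6828948   71.97120045]
```

{"fn": "jog_arm", "kwargs": {"series": [0,0,0,-0.0007,0,-0.03,-0.2,0,0,0,-0.0007,0,-0.05,-0.2,0,0,0,-0.0007,0,-0.06,-0.2,0,0,0,-0.0007,0,-0.06,-0.2,0,0,0,-0.0007,0,-0.06,-0.4,0,0,0,-0.0007,0,-0.06,-0.7,0,0,0,-0.0007,0,-0.06,-1,0,0,0,-0.0007,0,-0.06,-1,0,0,0,-0.0007,0,-0.06,-1], "squeeze": 8}}

```text
clock: 12.68
eef_pos: [479.0, 63.5, 72.2]
eef_rot: [1.74, 1.57, 0.027]
wrist_force: [-0.5, -0.2, 4.2]
finger_gap: 11.6
```

```bash
python3 look.py 10; python3 - <<'E'
from h import *
s=manip.read_state(); print(s['finger_gap']); p=w2r(s['eef_pos'])
P=np.array([5.6,54.]); th0=np.arctan2(-(p[1]-P[1]),-(p[0]-P[0])); R=np.hypot(*(p[:2]-P)); print(th0,R)
for th in list(np.arange(th0,1.62,.1))+[1.6]:
    q=np.array([P[0]-60*np.cos(th),P[1]-60*np.sin(th),0]); d=RR@(q-[p[0],p[1],0]); print(round(th,2),q[:2].round(1),(d/1000).round(4))
E
```

```text
12.675 [-54.3  59.8  72.2] F rack [-0.31  0.46  4.17] [ 0.06  0.35  1.85 -0.    0.94  0.2 ]
11.861744240495307
-0.0967480761516142 60.15303461684463
-0.1 [-54.1  59.8] [0.     0.0001 0.    ]
0.0 [-54.4  53.8] [ 0.0059 -0.001   0.    ]
0.1 [-54.1  47.8] [ 0.0119 -0.0015  0.    ]
0.2 [-53.2  41.9] [ 0.0179 -0.0014  0.    ]
0.3 [-51.7  36.1] [ 0.0239 -0.0008  0.    ]
0.4 [-49.6  30.5] [0.0297 0.0005 0.    ]
0.5 [-47.   25.1] [0.0354 0.0023 0.    ]
0.6 [-43.8  20. ] [0.0409 0.0047 0.    ]
0.7 [-40.2  15.2] [0.0462 0.0077 0.    ]
0.8 [-36.1  10.8] [0.0511 0.0111 0.    ]
0.9 [-31.5   6.9] [0.0556 0.015  0.    ]
1.0 [-26.7   3.4] [0.0597 0.0194 0.    ]
1.1 [-21.4   0.4] [0.0634 0.0241 0.    ]
1.2 [-16.  -2.] [0.0666 0.0292 0.    ]
1.3 [-10.3  -3.9] [0.0693 0.0346 0.    ]
1.4 [-4.4 -5.2] [0.0714 0.0402 0.    ]
1.5 [ 1.6 -5.9] [0.0729 0.046  0.    ]
1.6 [ 7.5 -6. ] [0.0739 0.0519 0.    ]
1.6 [ 7.4 -6. ] [0.0738 0.0517 0.    ]
```

View pics/s10z.png

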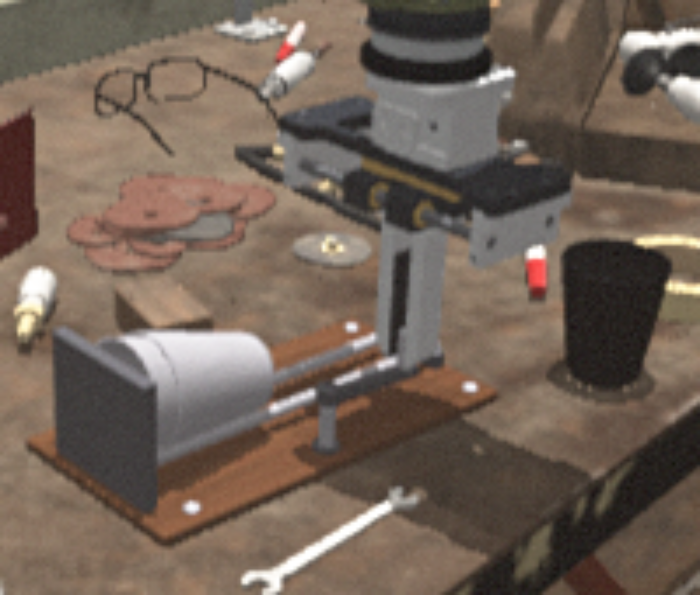

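View pics/w10.png

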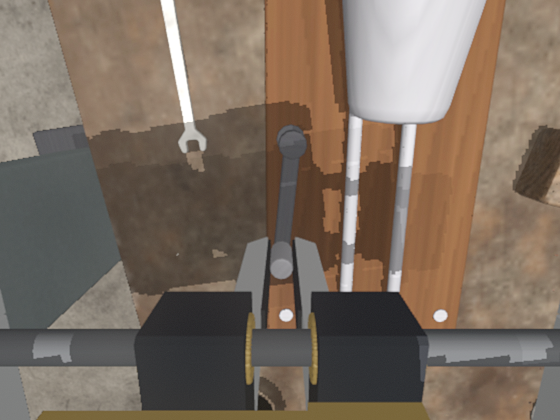

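{"fn": "jog_arm", "kwargs": {"series": [0,0,0,0.0059,-0.001,0,-1,0,0,0,0.0119,-0.0015,0,-1,0,0,0,0.0179,-0.0014,0,-1,0,0,0,0.0239,-0.0008,0,-1,0,0,0,0.0297,0.0005,0,-1,0,0,0,0.0354,0.0023,0,-1,0,0,0,0.0409,0.0047,0,-1,0,0,0,0.0462,0.0077,0,-1,0,0,0,0.0511,0.0111,0,-1,0,0,0,0.0556,0.015,0,-1,0,0,0,0.0597,0.0194,0,-1,0,0,0,0.0634,0.0241,0,-1,0,0,0,0.0666,0.0292,0,-1,0,0,0,0.0693,0.0346,0,-1,0,0,0,0.0714,0.0402,0,-1,0,0,0,0.0714,0.0402,0,-1,0,0,0,0.0714,0.0402,0,-1]}}

```text
clock: 14.9
eef_pos: [550.2, 103.8, 71.9]
eef_rot: [2.96, 1.571, 1.247]
wrist_force: [-1.8, 1.6, 0.9]
finger_gap: 11.6
```

```bash
python3 look.py 11; python3 -c "
from h import *
print(manip.read_state()['finger_gap'])"
```

```text
14.9 [-4.3 -4.9 71.9] F rack [1.34 2.01 0.94] [0.12 0.49 1.64 0.   1.01 0.26]
11.304228326445939
```

View pics/s11z.png

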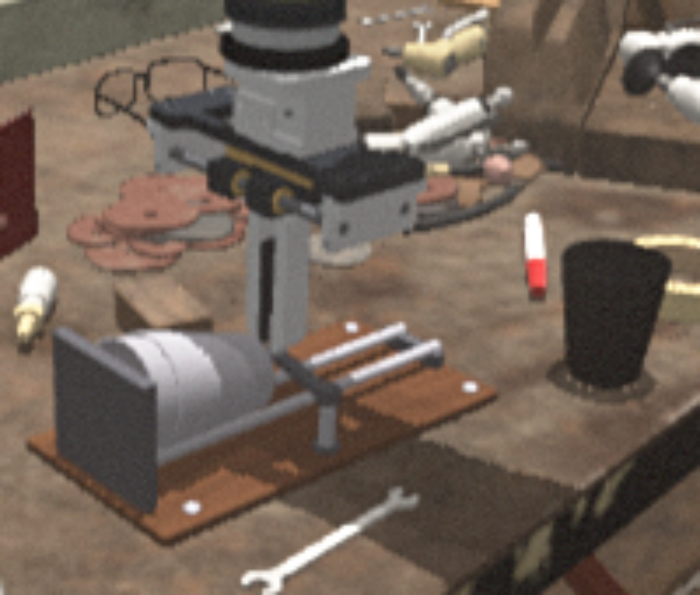

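View pics/w11.png

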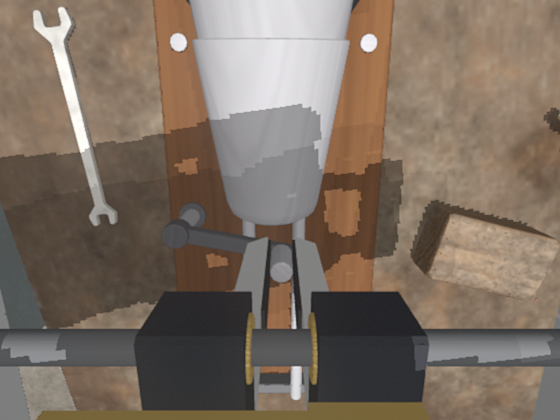

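{"fn": "jog_arm", "kwargs": {"series": [0,0,0,0,0,0,-0.6,0,0,0,0,0,0,-0.4,0,0,0,0,0,0,-0.4,0,0,0,-0.002,-0.0138,0,-0.4,0,0,0,-0.004,-0.0277,0,-0.4,0,0,0,-0.004,-0.0277,0,-1,0,0,0,-0.004,-0.0277,0,-1,0,0,0,-0.004,-0.0277,0,-1,0,0,0,-0.004,-0.0277,0,-1,0,0,0,-0.004,-0.0277,0,-1]}}

```text
clock: 16.25
eef_pos: [546.2, 76.2, 71.9]
eef_rot: [-1.183, 1.571, -2.896]
wrist_force: [0.3, 0.1, 0.2]
finger_gap: 0.5
```

```bash
python3 look.py 12; python3 -c "
from h import *
print(manip.read_state()['finger_gap'])"
```

```text
16.25 [-32.2  -4.9  71.9] F rack [ 0.18 -0.3   0.16] [ 0.07  0.48  1.66 -0.    1.    0.21]
0.42875685814079073
```

View pics/w12.png

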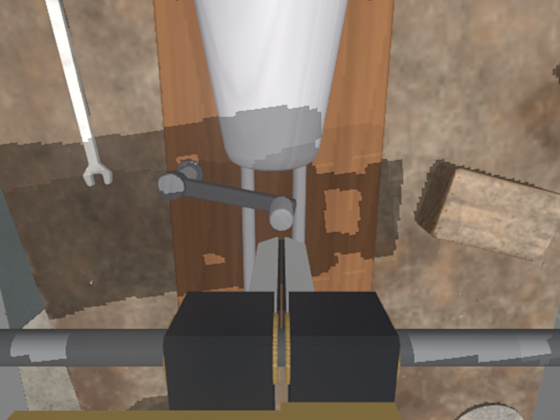

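The knob is at (282,212), straight ahead of the closed fingers. I'll push it forward to the end stop.

{"fn": "jog_arm", "kwargs": {"series": [0,0,0,0.0011,0.008,0,-1,0,0,0,0.002,0.014,0,-1,0,0,0,0.0025,0.018,0,-1,0,0,0,0.003,0.021,0,-1,0,0,0,0.0033,0.023,0,-1,0,0,0,0.0034,0.024,0,-1,0,0,0,0.0034,0.024,0,-1]}}

```text
clock: 17.23
eef_pos: [549.6, 99.4, 71.9]
eef_rot: [-0.171, 1.57, -1.884]
wrist_force: [-0.8, -4.9, 0.3]
finger_gap: 0.3
```

```bash
python3 look.py 13
```

```text
17.225 [-8.7 -5.  71.9] F rack [-4.95  0.07  0.32] [ 0.11  0.49  1.64 -0.    1.01  0.26]
```

View pics/w13.png

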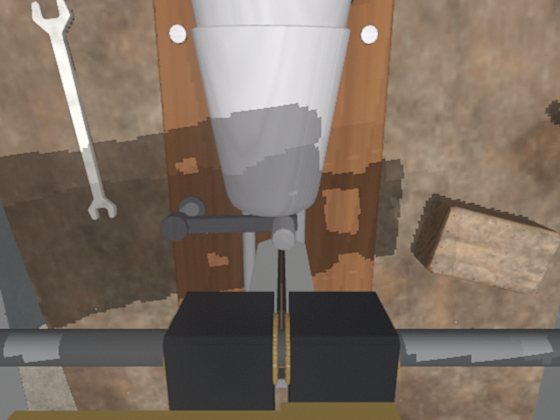

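```bash
python3 - <<'E'
from h import *
c=dict(np.load('pics/w13.npz')); c['pose']=np.load('pics/w13p.npz')['T']
k=w2r(proj(c,284,237,72));p=w2r(proj(c,175,226,48));print('knob',k,'pivot',p)
r=(pts(c)-O)@RR
m=(r[...,2]>43)&(r[...,2]<52)&(r[...,0]>-8)&(r[...,0]<20)&(r[...,1]>8)&(r[...,1]<44)
m[:200]=0;m[245:]=0;m[:,:190]=0;m[:,265:]=0
q=r[m];print(len(q),np.polyfit(q[:,1],q[:,0],1),q.mean(0))
for v in range(180,225,5): print(v,r[v,272].round(1))
for u in (195,215,235,255): 
  print(u,[ (r[v,u,0].round(1),r[v,u,2].round(0)) for v in range(212,240,3)])
im=c['color']; cv2.imwrite('pics/w13z.png',cv2.resize(im[170:270,150:330],None,fx=4.4,fy=4.4,interpolation=cv2.INTER_CUBIC))
E
```

```text
knob [ 8.09870729 -6.14956333 72.        ] pivot [ 5.70068068 54.30712862 48.        ]
1114 [-0.02236479  7.20017426] [ 6.62041395 25.92290081 47.76701926]
180 [36.7 -0.6 73.5]
185 [34.1 -0.5 72.4]
190 [31.5 -0.5 71.7]
195 [29.2 -0.5 72. ]
200 [26.3 -0.4 70.4]
205 [23.7 -0.4 69.8]
210 [20.8 -0.3 68.7]
215 [17.8 -0.2 67.1]
220 [ 9.2  0.3 48.2]
195 [(np.float64(6.3), np.float64(22.0)), (np.float64(4.6), np.float64(23.0)), (np.float64(9.6), np.float64(45.0)), (np.float64(8.6), np.float64(48.0)), (np.float64(7.3), np.float64(49.0)), (np.float64(4.8), np.float64(47.0)), (np.float64(3.3), np.float64(48.0)), (np.float64(1.7), np.float64(48.0)), (np.float64(-14.8), np.float64(8.0)), (np.float64(-16.9), np.float64(9.0))]
215 [(np.float64(2.2), np.float64(8.0)), (np.float64(0.0), np.float64(8.0)), (np.float64(10.0), np.float64(47.0)), (np.float64(8.3), np.float64(47.0)), (np.float64(6.7), np.float64(48.0)), (np.float64(5.6), np.float64(49.0)), (np.float64(3.2), np.float64(48.0)), (np.float64(1.4), np.float64(48.0)), (np.float64(-14.8), np.float64(9.0)), (np.float64(-17.2), np.float64(8.0))]
235 [(np.float64(2.3), np.float64(9.0)), (np.float64(9.9), np.float64(41.0)), (np.float64(9.9), np.float64(47.0)), (np.float64(8.5), np.float64(48.0)), (np.float64(6.6), np.float64(47.0)), (np.float64(5.5), np.float64(49.0)), (np.float64(3.7), np.float64(49.0)), (np.float64(-12.8), np.float64(8.0)), (np.float64(-15.0), np.float64(8.0)), (np.float64(-16.9), np.float64(9.0))]
255 [(np.float64(18.8), np.float64(65.0)), (np.float64(16.6), np.float64(63.0)), (np.float64(10.3), np.float64(48.0)), (np.float64(8.4), np.float64(47.0)), (np.float64(7.2), np.float64(49.0)), (np.float64(5.4), np.float64(49.0)), (np.float64(3.1), np.float64(47.0)), (np.float64(-8.5), np.float64(20.0)), (np.float64(-10.5), np.float64(20.0)), (np.float64(-12.2), np.float64(21.0))]
```

View pics/w13z.png

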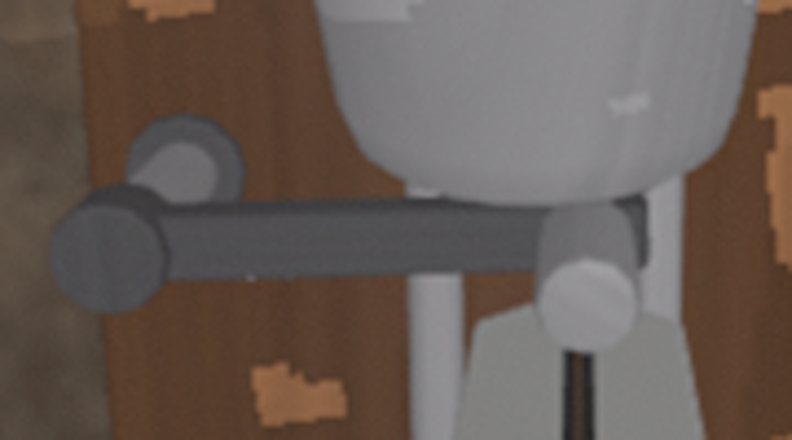

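The bar slopes 0.02–0.04 rad past straight across, and the force stepped up to 5 N, so it is on its end stop at about 1.6. Backing off and rising.

{"fn": "jog_arm", "kwargs": {"series": [0,0,0,-0.001,-0.008,0,-1,0,0,0,-0.004,-0.03,0,-1,0,0,0,-0.0085,-0.06,0.02,-1,0,0,0,-0.0085,-0.06,0.08,-1,0,0,0,-0.0085,-0.06,0.14,-1,0,0,0,-0.0085,-0.06,0.2,-1,0,0,0,-0.0085,-0.06,0.22,-1,0,0,0,-0.0085,-0.06,0.22,-1,0,0,0,-0.0085,-0.06,0.22,-1]}}

```text
clock: 18.45
eef_pos: [540.7, 39.9, 290.4]
eef_rot: [-1.495, 1.569, 3.075]
wrist_force: [0.2, -0.3, -0.7]
finger_gap: 0.5
```

```bash
python3 look.py 14; python3 - <<'E'
from h import *
c=dict(np.load('pics/w14.npz')); cv2.imwrite('pics/w14z.png',cv2.resize(c['color'][0:290,140:420],None,fx=2,fy=2))
E
```

```text
18.45 [-68.9  -4.6 290.4] F rack [-0.24 -0.24 -0.7 ] [0.01 0.24 1.44 0.   1.46 0.15]
```

View pics/w14z.png

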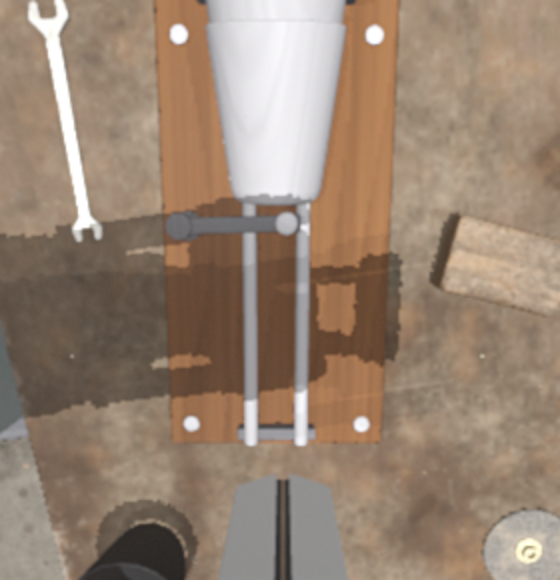

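View pics/s14z.png

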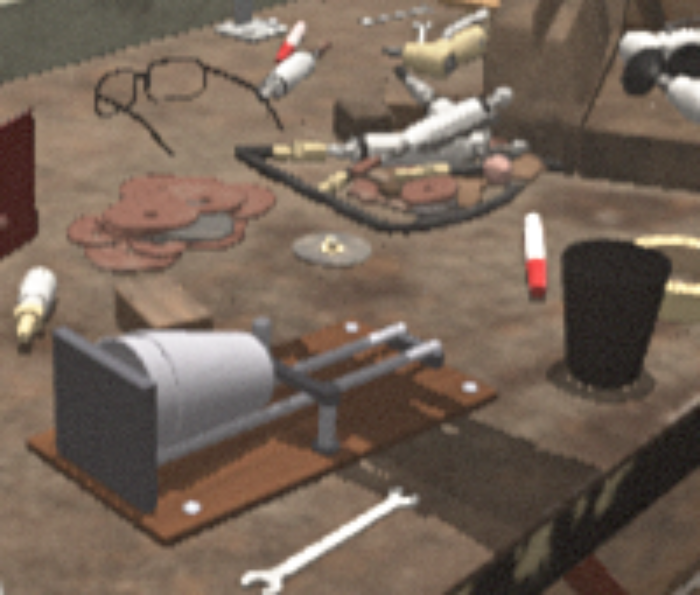

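{"fn": "jog_arm", "kwargs": {"series": [0,0,0,0.004,0.03,0,-1,0,0,0,0.011,0.08,0,-1,0,0,0,0.017,0.12,0,-1,0,0,0,0.017,0.12,0,-1,0,0,0,0.017,0.12,0,-1]}}

```text
clock: 19.18
eef_pos: [558.0, 159.5, 291.2]
eef_rot: [-1.077, 1.569, -2.79]
wrist_force: [0.2, -0.9, -0.2]
finger_gap: 0.8
```

```bash
python3 look.py 15; python3 - <<'E'
from h import *
c=dict(np.load('pics/w15.npz')); cv2.imwrite('pics/w15z.png',cv2.resize(c['color'][40:240,190:370],None,fx=3,fy=3,interpolation=cv2.INTER_CUBIC))
E
```

```text
19.175 [ 51.9  -4.8 291.2] F rack [-0.88 -0.37 -0.24] [ 0.22  0.33  1.33 -0.    1.48  0.36]
```

View pics/w15z.png

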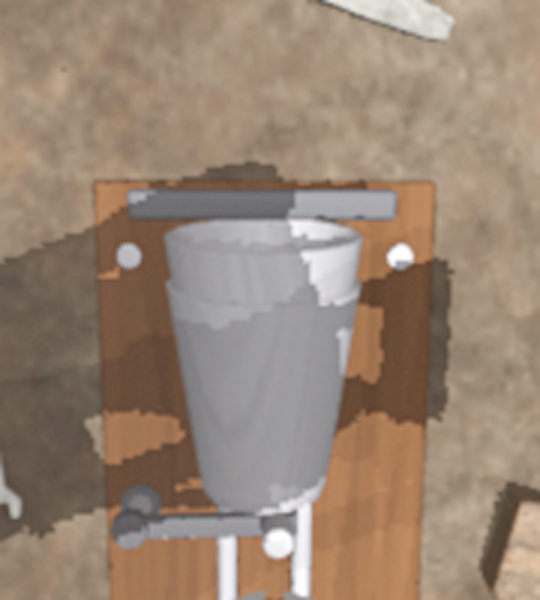

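```bash
python3 - <<'E'
from h import *
c=dict(np.load('pics/w15.npz')); c['pose']=np.load('pics/w15p.npz')['T']
Z=lambda x,y,z:w2r(proj(c,190+(x+.5)/3-.5,40+(y+.5)/3-.5,z)).round(1)
print('plate top edge front',Z(180,219,90),Z(350,219,90),'rim A top',Z(265,248,94),'A sides',Z(165,237,59),Z(362,239,59),'B rim top',Z(265,300,91),'B sides',Z(167,287,56),Z(360,290,56))
print('knob',Z(279,543,72),'piv',Z(130,525,48))
r=(pts(c)-O)@RR
for v in range(104,126,1): print(v,r[v,278].round(1))
# bystanders, top view before/after
a=np.load('pics/top0.npz')['color']; b=snap('top','t15')['color']
cv2.imwrite('pics/tcmp.png',np.hstack([cv2.resize(x[130:315,185:355],None,fx=2.3,fy=2.3) for x in (a,b)]))
E
```

```text
plate top edge front [126.2  27.2  90. ] [126.2 -29.5  90. ] rim A top [116.9  -1.2  94. ] A sides [119.7  35.6  59. ] [118.9 -36.1  59. ] B rim top [99.6 -1.1 91. ] B sides [101.6  35.7  56. ] [100.5 -36.   56. ]
knob [ 7. -6. 72.] piv [ 6.9 54.  48. ]
104 [134.5  -1.2  89.6]
105 [133.6  -1.2  91. ]
106 [132.6  -1.2  91.5]
107 [131.7  -1.2  90.5]
108 [130.7  -1.2  91.4]
109 [129.7  -1.2  89. ]
110 [128.8  -1.2  90.6]
111 [127.8  -1.2  89.3]
112 [126.8  -1.2  90.3]
113 [nan nan nan]
114 [124.3  -0.5  25.4]
115 [123.1  -0.5  26.5]
116 [122.   -0.5  26.1]
117 [120.8  -0.5  24.7]
118 [119.7  -0.5  24.2]
119 [118.5  -0.5  25.3]
120 [117.4  -0.5  25.9]
121 [116.2  -0.5  24.9]
122 [115.1  -0.5  26.9]
123 [114.   -0.5  26.3]
124 [115.2  -1.1  92.3]
125 [114.3  -1.2  93.3]
```

View pics/tcmp.png

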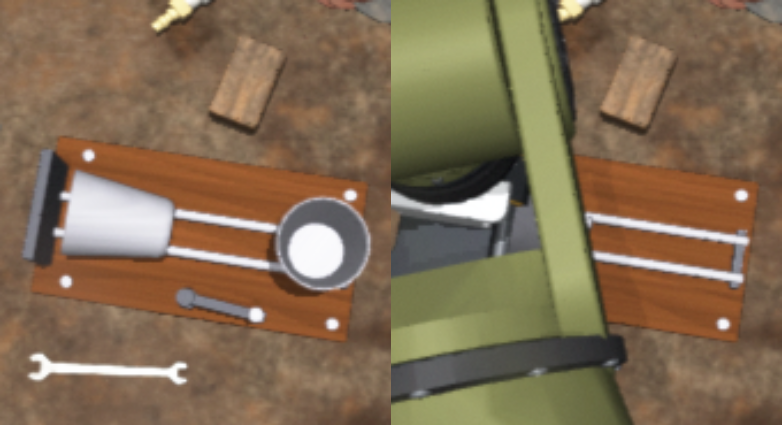

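```bash
python3 -c "
from cell import manip
print(manip.sign_off())"
```

```text
the job is handed in; nothing more can be done
None
```

I tipped the standing cup onto the rods and pushed it home over the lying cup, then swung the keeper across behind the stack. I handed the job in at about 19 s of the 54 s, with the gripper shut and clear of everything (TCP at z of about 291 mm).

- **Cups nested:** the rims are about 18 mm apart, which matches the figure given for fully nested. The push force rose from 4 N to about 27 N in the last 1–2 mm.
- **Front cup at the stop:** its lower inner rim was measured right up to the plate, to within 1–2 mm.
- **Keeper:** it was gripped by the knob to about 1.4 rad, then pushed the rest of the way with shut fingers. The push force stepped up to 5 N, and the bar's angle measured about 1.59 to 1.61, so it is on its end stop. It clears the stack.
- **Bystanders:** the wooden block looks unmoved in the last top view and the scene views. The arm hid the spanner from the last top view, but it looked unmoved in the scene and wrist views.
- **Disagreements:** the scene camera's positions differed from those of the top and wrist cameras by up to about 10 mm, so I used the latter two, which agreed to 2–3 mm. The estimate of the rack's origin along the rods may be about 1.5 mm off, which did not affect the result.

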